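# Raise the preserved limes to the mark and hold

### The arm

A 6-joint arm with a two-finger parallel gripper is mounted at the origin on the work surface. World frame = base frame: x ahead of the robot, y to its left, z up, the work surface at z = 0. Lengths are in m, angles in degrees, forces in N, time in s.
With the tool pointing down it reaches from about 0.3 to 0.75 m from the base axis. Payload 8.5 kg.
Tool frame: the origin (TCP) lies on the centre line of the jaws, within the pads' length; the fingertips stand 11 mm ahead of it and the grasp point (between the pads) lies 8 mm behind it; z points along the fingers, y is the line along which they close (so a half turn about z gives the same grasp; the last joint's range is limited). The gripper opens to 85 mm and grips with 20 to 120 N. Pads are 22 mm wide; open, the fingers measure 114 mm over their backs; the gripper's body (76 mm by 85 mm) begins 54 mm behind the grasp point. The pads swing forward as they close: fully open they stand 13 mm farther back than shut.
Start: joints at [-86.419, 21.807, 74.336, -0, 83.858, -12.336], TCP at [0.151, -0.529, 0.242] pointing down, gripper open.
Joint ranges: [-178.18, 178.18], [-50.72, 133.34], [12.68, 142.11], [-81.47, 261.47], [9.98, 163.14], [-165.26, 165.26]. Speed limits (degrees/s): [136.94, 136.94, 180, 180, 180, 180].

### API

Orientations are given as a 3x3 rotation matrix whose columns are the frame's x, y, z axes.
In Python, from rig import env gives the robot as it stands.
- The arm moves only by the shell command python3 nudge.py 'ROWS' [FORCE]. ROWS is a JSON list of rows, 1 to 10 of them, each of 5 numbers: dx, dy, dz in m, then a turn about the tool's z in degrees, then the finger opening in m; each row shifts and turns the commanded pose from where the row before left it, along the tool's axes as they then stand; what a row does not reach is not made up. A row lasts 1/10 s, in which the tool goes at most 0.05 m and 8.59 degrees, less where a joint would pass 70% of its speed; a pose out of reach is approached as far as the arm can. The fingers move at their own pace and stop on an object; FORCE is the grip in N (left out, the last holds). Time passes only in rows, so rows that do not move let the fingers close. It prints the time, the measured TCP pose, the force, the opening and the grip force at its end.
- env.observe(): the state, without advancing time (a new reading comes with each control period).
- env.get_image(name): name is "side" or "top"; returns a dict with "pixels" (400x640x3 uint8, red, green, blue), "K" (3x3 intrinsics, pixels), "extrinsics" (4x4, takes a point from world to camera coordinates). Camera axes: x right, y down, z forward; pixel columns grow to the right and rows downward; lengths in m; the calibration is good to about 2 mm. A picture is of the moment at which its call begins. There is no depth.
- env.close_job(): hands the job in; it is judged then, once.
The state is a dict: "time_s": time; "q": joint angles; "qvel": joint speeds; "joint_efforts": joint torques, N m; "position": TCP position; "tool_rot": TCP orientation; "ft_force": force on the tool from outside, world axes, zero at the start; "wrist_torque": the same for the moment, N m; "grip_width": finger opening in m; "gripper_force": force on a finger pad.
Only numpy, scipy, OpenCV 4.12 (cv2) and the standard library are available. Lean on these libraries where they do the work, as an engineer would, in place of code of your own. Each camera call takes 0.05 s, during which the arm holds its last target. There are 200 camera calls.

### The job

Open the lime crock: lift the wooden lid by its upright lug so that it first tips up clearly (10 degrees or more) with its opposite edge still on the rim, then take it off and set it down, right way up and flat, in the middle of the blue dish without dropping it. Then take the black knob of the sprung lifter rod and pull it straight up until the whole red length mark has just come out of the collar, and finish while still gripping the knob and holding the rod at that mark. Leave the other kitchen things where they are.

Things in the scene. Friction and masses are not known exactly. Their poses are not given: they have to be found in the camera images.
- crock: white glazed crock, fixed to the shelf, 114 mm across, rim 110 mm above its origin (centre of its underside), inner width at the mouth 100 mm; z up. On its axis stands a steel tube 18 mm thick whose dark collar (22 mm across) ends 112 mm above the origin; the lifter rod telescopes out of this tube. The crock may stand on either side, and the blue dish on the other
- lid: loose round wooden lid, about 150 g. Origin: centre of the underside of its locating ring (94 mm across, 6 mm deep), which drops loosely inside the crock's mouth; the flange (116 mm across, from 6 to 14 mm above the origin) rests on the rim. In the middle a hollow dome 60 mm across, top 49 mm above the origin, covers the lifter knob. z up; the lug stands towards the lid's own +x
- lid_lug (a point): grip point on the lid's dark upright lug: the lug is 20 mm along the lid's x, 12 mm thick along the lid's y, and rises from the flange to 52 mm above the lid's origin; this point is 45 mm from the lid's axis along its +x and 39 mm above its origin (13 mm below the lug's top). Pinch it across its 12 mm thickness
- lid_heel (a point): point on the lower outer edge of the lid's flange straight across from the lug (58 mm along the lid's -x, 6 mm above its origin, level with the rim when closed): the edge about which the lid tips up
- dish: loose blue ceramic dish, 600 g, 194 mm across, 18 mm high, flat inner floor 150 mm across lying 8 mm above its origin (centre of its underside)
- knob_grip (a point): grip point on the axis of the black cylindrical knob on top of the lifter rod (22 mm across, 28 mm tall): 18 mm above the knob's underside, 10 mm below its top, and 135.5 mm above the crock's origin when the rod is down. Hidden under the lid's dome until the lid is off; grip from above, any yaw
- lifter (a joint): height in m by which the lifter rod is pulled up: 0 is down, 0.090 its stop. Its inner spring pulls it back down: with the weight of the limes about 6 N at 0 and 11 N at the mark. The 10 mm tall red band on the rod has just come fully out of the collar at 0.060
- caddy: bystander: upright green plastic jar caddy, 130 x 240 x 85 mm, with a white fold-down handle, fixed to the shelf; two jars stand in it
- jar0: bystander: closed glass jar, 72 mm across, 125 mm tall, in the caddy
- jar1: bystander: closed glass jar like the other, in the caddy
- jar2: bystander: closed glass jar, 72 mm across, 125 mm tall, on the far part of the shelf
- jar3: bystander: closed glass jar, 72 mm across, 125 mm tall, on the far part of the shelf
- cup: bystander: stainless steel cup, 74 mm across, 85 mm tall
- spoon_rest: bystander: flat wooden spoon rest, 85 x 200 mm, 18 mm high, on the far part of the shelf

How it is judged (in metres and radians):
On the way, in this order (a step that is already met when the one before it is completed fails the run):
1. the lid is tipped up at the lug (over 8 degrees) with its opposite edge still within 20 mm of the crock's rim (angle between lid's own z axis and vertical above 0.14 rad and z of lid_heel in the frame of crock between 0.098 and 0.13 m and horizontal distance between lid_heel and crock below 0.08 m and z of lid_lug in the frame of crock above 0.151 m), for 0.05 s.
2. the lid lies flat in the blue dish and is let go (horizontal distance between lid and dish below 0.03 m and contact force between lid and dish above 0.3 N and angle between lid's own z axis and vertical below 0.1 rad and contact force between the fingers and lid below 0.05 N and linear speed of lid below 0.03 m/s), for 0.3 s.
3. the lifter rod is held at its mark (value of joint lifter between 0.054 and 0.07 m and contact force between the fingers and lifter_c0 above 3 N), for 0.5 s.
At the end, for the whole second after the job is handed in: the rod is still gripped by the knob and held steady 54 to 70 mm out (mark at 60 mm); the lid lies released, right way up, flat (within 0.1 rad) and at rest in the blue dish, within 30 mm of its centre (all of step 2 and all of step 3 and velocity of joint lifter between -0.01 and 0.01 m/s); the arm keeps its last pose, push and grip.
It fails at once if a jar, the steel cup or the spoon rest is moved more than 30 mm (distance of any of jar0, jar1, jar2, jar3, cup, spoon_rest from where it was at the start of the episode above 0.03 m).
It fails at once if the blue dish is pushed more than 40 mm (distance of dish from where it was at the start of the episode above 0.04 m).
It fails at once if the lid is dropped from a height (contact force between the fingers and lid below 0.01 N and height (world z) of lid above 0.04 m and horizontal distance between lid and crock above 0.1 m).
It also fails if it takes over 64 s, if anything falls off the work surface, if the arm or the gripper's body presses on something with over 40 N, if the wrist force passes 120 N, or if a joint passes its speed limit or range.

## Working session

There is one attempt and no reset: what is moved stays moved. The work goes in short steps, Python scripts to look and compute and a shell command to move; the robot and the scene stay as the last step left them, time stands still between calls to the robot, and variables do not carry over. Pictures are saved under pics/ and viewed, at most 10 in all, crops included, and the job is handed in when it is done.

```bash
ls; mkdir -p pics
python3 - <<'E'
from rig import env
import cv2,numpy as np
s=env.observe();print(s['time_s'],s['position'],np.round(s['tool_rot'],3),s['grip_width'])
for n in('side','top'):
    d=env.get_image(n);cv2.imwrite(f'pics/{n}0.png',d['pixels'][:,:,::-1])
    print(n,d['K'],np.round(d['extrinsics'],4))
E
```

```text
nudge.py
pics
rig.py
0.0 [ 0.15081034 -0.52863938  0.24170741] [[ 0.962  0.274 -0.   ]
 [ 0.274 -0.962  0.001]
 [ 0.    -0.001 -1.   ]] 0.08558040395568375
side [[390.99108528   0.         316.68718244]
 [  0.         390.99108528 201.41193485]
 [  0.           0.           1.        ]] [[-0.6759 -0.737  -0.0061  0.4692]
 [-0.5711  0.5289 -0.6277  0.3747]
 [ 0.4659 -0.4208 -0.7784  1.3056]
 [ 0.      0.      0.      1.    ]]
top [[368.89486069   0.         316.24488105]
 [  0.         368.89486069 199.2051134 ]
 [  0.           0.           1.        ]] [[ 0.0176 -0.9998  0.0025  0.0729]
 [-0.9733 -0.0177 -0.2289  0.6216]
 [ 0.2289  0.0015 -0.9735  1.2714]
 [ 0.      0.      0.      1.    ]]
```

View pics/side0.png

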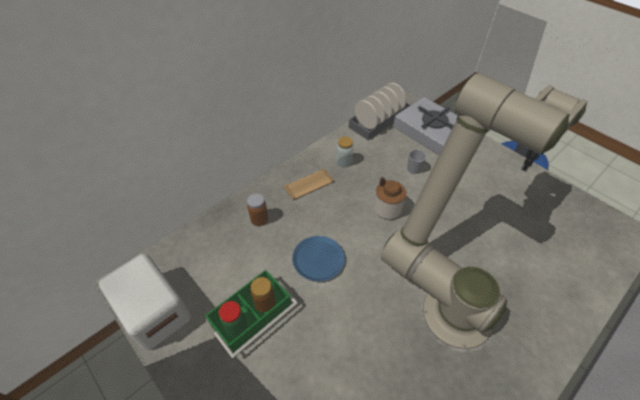

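View pics/top0.png

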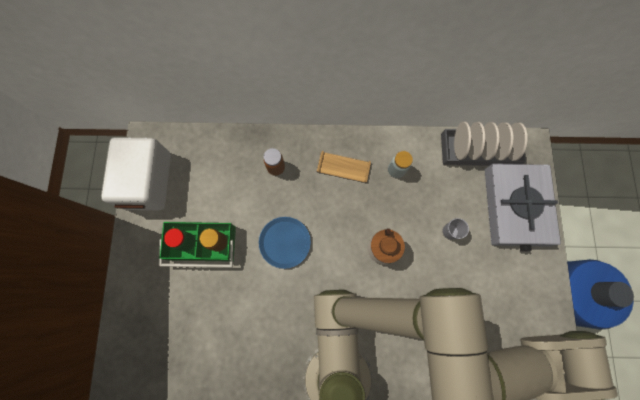

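The side view shows the crock at about (390,200) with its lug at (382,183), and the dish at (319,258). In the top view the crock is at (388,247), the lug at (388,233) and the dish at (285,242). Next I'll take zoomed crops of the crock.

Run:
```python
import cv2,numpy as np
a=cv2.imread('pics/side0.png')[168:223,365:415];b=cv2.imread('pics/top0.png')[222:277,363:413]
f=lambda x:cv2.resize(x,None,fx=8,fy=8,interpolation=cv2.INTER_CUBIC)
cv2.imwrite('pics/z0.png',np.hstack([f(a),f(b)]))
for n in('side0','top0'):
    im=cv2.imread(f'pics/{n}.png');h=cv2.cvtColor(im,cv2.COLOR_BGR2HSV)
    for nm,lo,hi,box in(('dish',(95,110,40),(120,255,255),(200,300,240,360)),('lid',(3,100,40),(14,255,255),(160,280,360,420))):
        m=cv2.inRange(h,lo,hi);k=np.zeros_like(m);k[box[0]:box[1],box[2]:box[3]]=1;m*=k
        p=cv2.findNonZero(m);print(n,nm,len(p),p.min((0,1)),p.max((0,1)),cv2.fitEllipse(cv2.convexHull(p)) )
```

```text
side0 dish 57 [301 238] [341 276] ((320.2222595214844, 257.2886657714844), (39.08711242675781, 41.88431930541992), 89.57866668701172)
side0 lid 454 [377 179] [405 202] ((390.4923095703125, 191.0943145751953), (22.74608612060547, 29.509471893310547), 110.30274200439453)
top0 dish 1959 [260 218] [309 267] ((284.4573059082031, 242.21771240234375), (49.090972900390625, 50.37315368652344), 53.78458786010742)
top0 lid 894 [371 229] [404 262] ((387.4847106933594, 245.79957580566406), (32.624717712402344, 34.362525939941406), 135.4066925048828)
```

View pics/z0.png

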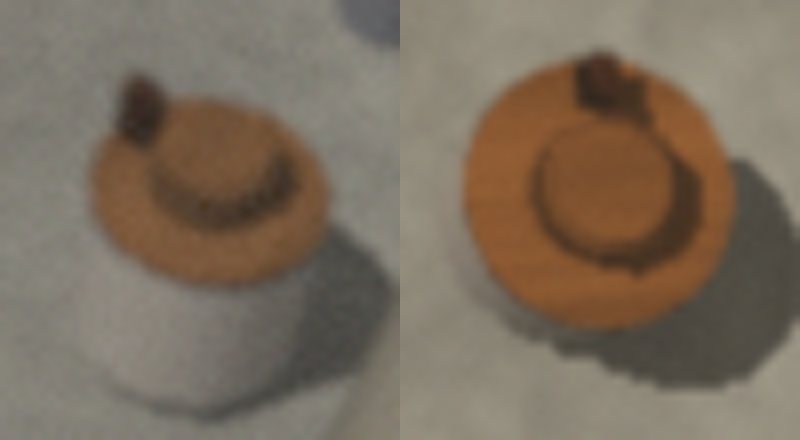

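The crop shows the lug top at about side (382.3,177.5) and top (388.1,231). The flange spans 376.2–406.2 in the side view and 370.9–405.1 in the top view. I'll triangulate from these.

```bash
cat > h.py <<'E'
import numpy as np,cv2
K={'side':(390.991,316.687,201.412),'top':(368.895,316.245,199.205)}
E={'side':np.array([[-.6759,-.7370,-.0061,.4692],[-.5711,.5289,-.6277,.3747],[.4659,-.4208,-.7784,1.3056]]),
'top':np.array([[.0176,-.9998,.0025,.0729],[-.9733,-.0177,-.2289,.6216],[.2289,.0015,-.9735,1.2714]])}
def proj(n,P):
    c=np.atleast_2d(P)@E[n][:,:3].T+E[n][:,3];f,cx,cy=K[n]
    return c[:,:2]/c[:,2:]*f+[cx,cy]
def ring(r,z,n=72):
    t=np.linspace(0,2*np.pi,n);return np.c_[r*np.cos(t),r*np.sin(t),0*t+z]
E
python3 - <<'E'
from h import *
from scipy.optimize import least_squares as LS
def box(n,P):
    p=proj(n,P);return np.r_[p.min(0),p.max(0)]
fl=np.r_[ring(.058,.006),ring(.058,.014)]
def res(v):
    b=box('side',fl+v[:3]);t=box('top',fl+v[:3])
    return np.r_[b[0]-376.0,b[2]-406.0,b[3]-203.7,t-np.array([370.6,228.3,404.9,262.9])]
r=LS(res,[.5,-.15,.1]);print('lid',r.x,r.fun.round(2))
def lug(v):return np.r_[proj('side',v)[0]-[382.2,177.3],proj('top',v)[0]-[388,230.7]]
q=LS(lug,[.55,-.15,.15]);print('lugtop',q.x,q.fun.round(2));d=q.x-r.x;print(np.hypot(d[0],d[1]),np.degrees(np.arctan2(d[1],d[0])))
out=[]
for n in('side','top'):
    h=cv2.cvtColor(cv2.imread(f'pics/{n}0.png'),cv2.COLOR_BGR2HSV)
    m=cv2.inRange(h,(92,70,25),(125,255,255));k=np.zeros_like(m);k[205:300,240:360]=1;m=cv2.morphologyEx(m*k,cv2.MORPH_CLOSE,np.ones((3,3)))
    p=cv2.findNonZero(m);out+=[*(p.min((0,1))-.5),*(p.max((0,1))+.5)]
print(out)
D=np.r_[ring(.097,.018)]
r=LS(lambda v:np.r_[box('side',D+v),box('top',D+v)]-out,[.5,.15,0]);print('dish',r.x,r.fun.round(2))
E
```

```text
lid [ 0.45211275 -0.16470749  0.09946179] [-0.52  0.25 -0.07  0.12  0.37  0.01 -0.16]
lugtop [ 0.49668973 -0.15731505  0.15778203] [ 0.11  0.02 -0.05 -0.08]
0.0451857892992788 9.41596869343029
[np.float64(292.5), np.float64(235.5), np.float64(344.5), np.float64(280.5), np.float64(258.5), np.float64(216.5), np.float64(310.5), np.float64(268.5)]
dish [ 0.4690076   0.19807073 -0.00568562] [-0.64 -0.43  0.39  0.63  0.03 -0.2   0.37  0.15]
```

Lid centre is (0.452,-0.165), lug yaw about 9.4°, lug grip point (0.4965,-0.157,0.143), dish (0.469,0.198). All heights agree with the text. I'll move above the lug.

```bash
python3 nudge.py '[[0,0,0,6.5,0.06],[0.036,-0.028,0,0,0.06],[0.036,-0.028,0,0,0.06],[0.036,-0.028,0,0,0.06],[0.036,-0.028,0,0,0.06],[0.036,-0.028,0,0,0.06],[0.036,-0.028,0,0,0.06],[0.036,-0.028,0,0,0.06],[0.036,-0.028,0,0,0.06],[0.036,-0.028,0,0,0.06]]' 20; python3 nudge.py '[[0.038,-0.029,0,0,0.05],[0.038,-0.029,0,0,0.05],[0,0,0.03,0,0.05],[0,0,0,0,0.05]]'
```

```text
time_s: 1.1
position: [0.4301, -0.2256, 0.2422]
tool_rot: [[0.987, 0.163, -0.0], [0.163, -0.987, 0.0], [-0.0, -0.0, -1.0]]
ft_force: [-0.2, -1.5, 0.6]
grip_width: 0.0603
gripper_force: 0.0
time_s: 1.5
position: [0.4938, -0.1558, 0.2092]
tool_rot: [[0.986, 0.166, -0.006], [0.166, -0.986, 0.003], [-0.005, -0.004, -1.0]]
ft_force: [-0.2, 0.1, -0.2]
grip_width: 0.0501
gripper_force: 0.0
```

```bash
python3 nudge.py '[[0.0025,0.001,0.03,0,0.05],[0,0,0.03,0,0.05],[0,0,0.012,0,0.045],[0,0,0,0,0.03],[0,0,0,0,0.02],[0,0,0,0,0.01],[0,0,0,0,0.008],[0,0,0,0,0.008],[0,0,0,0,0.008]]' 20
python3 - <<'E'
from rig import env
import cv2,numpy as np
f=lambda x:cv2.resize(x,None,fx=5,fy=5,interpolation=cv2.INTER_CUBIC)
a=env.get_image('side')['pixels'][:,:,::-1][150:230,350:430];b=env.get_image('top')['pixels'][:,:,::-1][210:290,345:425]
cv2.imwrite('pics/z1.png',np.hstack([f(a),f(b)]))
E
```

```text
time_s: 2.4
position: [0.4976, -0.1586, 0.1417]
tool_rot: [[0.987, 0.163, 0.002], [0.163, -0.987, -0.002], [0.002, 0.002, -1.0]]
ft_force: [-2.4, -0.8, 7.2]
grip_width: 0.0118
gripper_force: 22.0
```

View pics/z1.png

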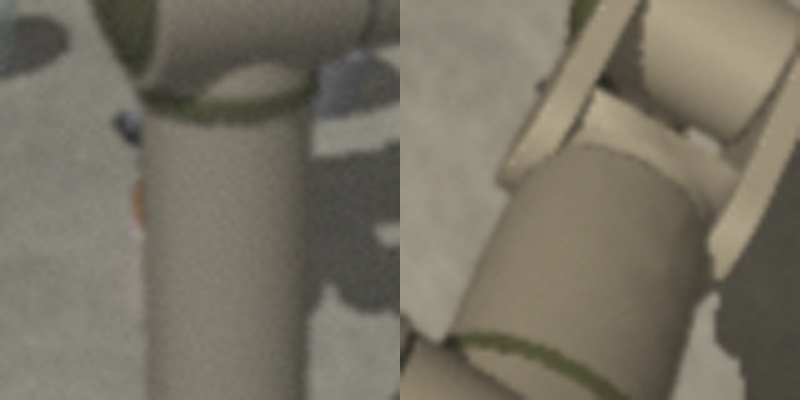

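The grip holds at 11.8 mm, which is the lug's thickness. The arm hides most of the lid in both views. I'll tip along an arc about the heel, up and back, at light grip.

```bash
python3 nudge.py '[[-0.002,0,-0.004,0,0.008],[-0.002,0,-0.004,0,0.008],[-0.002,0,-0.004,0,0.008],[-0.002,0,-0.004,0,0.008],[-0.002,0,-0.004,0,0.008],[-0.002,0,-0.004,0,0.008],[0,0,0,0,0.008],[0,0,0,0,0.008]]' 20
python3 - <<'E'
from rig import env
import cv2,numpy as np
s=env.observe();print(s['ft_force'],s['wrist_torque'],s['gripper_force'])
f=lambda x:cv2.resize(x,None,fx=5,fy=5,interpolation=cv2.INTER_CUBIC)
a=env.get_image('side')['pixels'][:,:,::-1][150:230,350:430];b=env.get_image('top')['pixels'][:,:,::-1][210:290,345:425]
cv2.imwrite('pics/z2.png',np.hstack([f(a),f(b)]))
E
```

```text
time_s: 3.3
position: [0.4856, -0.1606, 0.1646]
tool_rot: [[0.987, 0.164, 0.001], [0.164, -0.987, -0.001], [0.0, 0.001, -1.0]]
ft_force: [1.6, 0.8, -0.8]
grip_width: 0.0119
gripper_force: 19.7
[ 1.56541935  0.80373948 -0.84484639] [ 0.13439367 -0.23751371 -0.03126484] 19.705647826194763
```

View pics/z2.png

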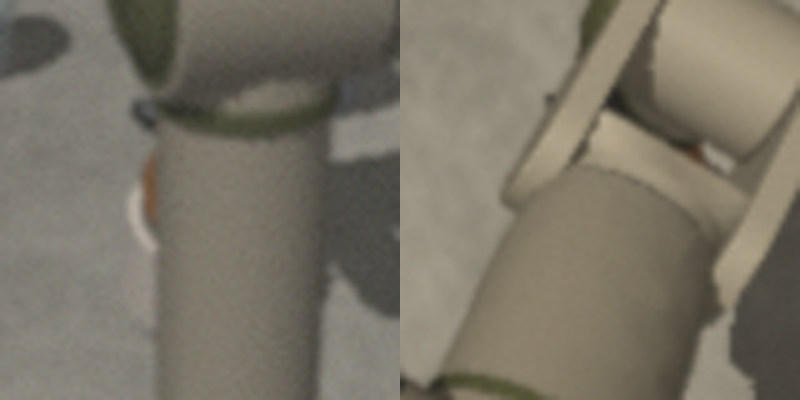

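The side view shows a sliver of lid at crop (150,190), with the white rim uncovered at (140,215). To see whether the lid tipped or rose flat, I'll compare the sliver with both models.

Run:
```python
from h import *
z=cv2.imread('pics/z2.png')[:, :400];im=cv2.resize(z,(80,80),interpolation=cv2.INTER_AREA)
print("rows: lid leftmost col (image px)")
for r in range(26,50):
    h=cv2.cvtColor(im[r:r+1],cv2.COLOR_BGR2HSV)[0]
    s=im[r].astype(int);d=s[:,2]-s[:,0]
    print(r+150,[int(v) for v in d[24:34]])
from scipy.spatial.transform import Rotation as R
def lid(tilt):
    # pivot: grip point in lid frame (45,0,39) at TCP+z 8mm
    P=np.r_[ring(.058,.006,180),ring(.058,.014,180)]-[.045,0,.039]
    # lug up: rotate about lid -y
    P=R.from_euler('y',-tilt,degrees=True).apply(P)
    P=R.from_euler('z',9.4,degrees=True).apply(P)
    # grip moved from initial lug point by (.4856-.4976, -.002, .0229)
    return P+np.array([.4965-.012,-.1573-.002,.143+.0229])
for t in(0,4,8,12,16):
    p=cv2.convexHull(proj('side',lid(t)).astype(np.float32))[:,0]
    l=[]
    for y in range(178,202,2):
        xs=[]
        for a,b in zip(p,np.roll(p,1,0)):
            if (a[1]-y)*(b[1]-y)<0: xs.append(a[0]+(y-a[1])*(b[0]-a[0])/(b[1]-a[1]))
        l.append(round(float(min(xs)),1) if xs else None)
    print(t,'y178..200',l)
print('rim left',proj('side',ring(.057,.11)+[.452,-.165,0]).min(0))
```

```text
rows: lid leftmost col (image px)
176 [11, 11, 11, 12, 10, 9, 11, 16, 16, 18]
177 [10, 10, 10, 12, 11, 9, 12, 14, 16, 16]
178 [11, 11, 10, 13, 12, 11, 11, 12, 16, 18]
179 [11, 11, 12, 13, 11, 14, 14, 13, 16, 18]
180 [13, 12, 11, 11, 10, 16, 24, 20, 17, 15]
181 [12, 11, 11, 9, 13, 23, 29, 25, 18, 16]
182 [11, 9, 10, 13, 16, 30, 37, 27, 17, 17]
183 [12, 10, 12, 14, 20, 38, 42, 27, 18, 16]
184 [11, 11, 11, 15, 27, 44, 44, 28, 16, 17]
185 [10, 10, 13, 14, 28, 49, 46, 29, 15, 16]
186 [12, 13, 14, 18, 32, 49, 49, 28, 17, 16]
187 [12, 12, 14, 18, 30, 49, 49, 30, 17, 15]
188 [11, 12, 15, 18, 28, 48, 49, 29, 19, 18]
189 [13, 13, 16, 20, 25, 45, 50, 28, 16, 15]
190 [12, 14, 17, 18, 26, 45, 50, 32, 17, 16]
191 [11, 14, 19, 17, 21, 44, 49, 31, 19, 16]
192 [14, 17, 18, 17, 20, 37, 43, 28, 19, 16]
193 [12, 15, 17, 20, 17, 25, 35, 28, 18, 16]
194 [12, 13, 17, 18, 15, 19, 26, 21, 17, 16]
195 [12, 13, 16, 17, 15, 16, 14, 14, 18, 17]
196 [11, 12, 14, 18, 20, 17, 13, 13, 14, 15]
197 [13, 14, 14, 18, 20, 16, 13, 15, 15, 16]
198 [14, 13, 13, 16, 18, 20, 17, 15, 15, 15]
199 [13, 13, 15, 14, 17, 18, 18, 16, 18, 17]
0 y178..200 [384.4, 381.8, 380.3, 379.5, 379.1, 379.0, 379.3, 380.1, 381.4, 383.4, 386.3, 391.4]
4 y178..200 [383.5, 381.1, 379.8, 379.1, 378.6, 378.5, 378.9, 379.7, 380.9, 382.7, 385.3, 389.3]
8 y178..200 [382.6, 380.5, 379.3, 378.5, 378.1, 378.0, 378.4, 379.2, 380.4, 382.0, 384.4, 387.8]
12 y178..200 [381.8, 379.9, 378.7, 377.9, 377.5, 377.6, 378.0, 378.7, 379.9, 381.4, 383.5, 386.6]
16 y178..200 [381.0, 379.3, 378.1, 377.4, 377.1, 377.1, 377.5, 378.3, 379.3, 380.8, 382.8, 385.5]
rim left [375.94777793 180.0042797 ]
```

The edge fits about 12° of tip better than 0°. To be sure, I'll tip a little further, then clamp harder so the angle is kept, lift and check in the open.

```bash
python3 nudge.py '[[-0.002,0,-0.003,0,0.008],[-0.002,0,-0.003,0,0.008],[0,0,0,0,0.008],[0,0,0,0,0.008]]' 20;python3 nudge.py '[[0,0,0,0,0.006],[0,0,0,0,0.006],[0,0,0,0,0.006]]' 70;  python3 nudge.py '[[0,0,-0.01,0,0.006],[0,0,-0.02,0,0.006],[0,0,-0.03,0,0.006],[0,0,-0.03,0,0.006],[0,0,-0.02,0,0.006],[0,0,0,0,0.006]]'
```

```text
time_s: 3.8
position: [0.4813, -0.161, 0.1704]
tool_rot: [[0.987, 0.164, -0.0], [0.164, -0.987, -0.0], [-0.0, 0.0, -1.0]]
ft_force: [-0.1, -0.6, -1.7]
grip_width: 0.0116
gripper_force: 19.6
time_s: 4.1
position: [0.4815, -0.1608, 0.1702]
tool_rot: [[0.987, 0.164, -0.0], [0.164, -0.987, 0.0], [-0.0, -0.0, -1.0]]
ft_force: [-0.3, 0.5, -1.9]
grip_width: 0.0105
gripper_force: 72.0
time_s: 4.7
position: [0.4823, -0.1612, 0.2834]
tool_rot: [[0.986, 0.164, 0.005], [0.164, -0.987, -0.003], [0.005, 0.004, -1.0]]
ft_force: [0.2, 0.8, -1.7]
grip_width: 0.0107
gripper_force: 72.4
```

```bash
python3 nudge.py '[[0.0066,-0.0395,0,0,0.006],[0.0066,-0.0395,0,0,0.006],[0.0066,-0.0395,0,0,0.006],[0.0066,-0.0395,0,0,0.006],[0,0,0,0,0.006]]'
python3 - <<'E'
from rig import env
import cv2,numpy as np
f=lambda x:cv2.resize(x,None,fx=4,fy=4,interpolation=cv2.INTER_CUBIC)
a=env.get_image('side')['pixels'][:,:,::-1];b=env.get_image('top')['pixels'][:,:,::-1]
cv2.imwrite('pics/s3.png',a);cv2.imwrite('pics/t3.png',b)
cv2.imwrite('pics/z3.png',np.hstack([f(a[130:260,290:390]),f(b[160:290,270:370])]))
E
```

```text
time_s: 5.2
position: [0.4809, 0.0032, 0.2796]
tool_rot: [[0.986, 0.168, -0.001], [0.168, -0.986, 0.001], [-0.001, -0.002, -1.0]]
ft_force: [-0.1, 0.1, -1.0]
grip_width: 0.0103
gripper_force: 72.3
```

View pics/z3.png

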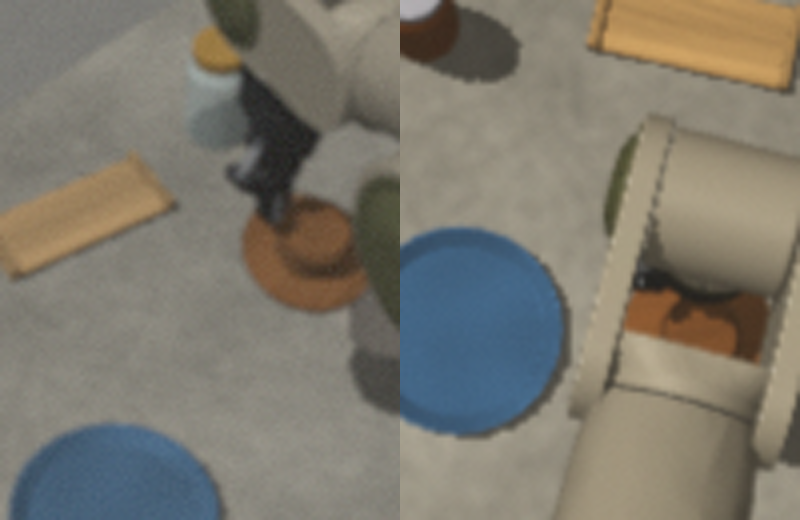

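```bash
cat >> h.py <<'E'
from scipy.spatial.transform import Rotation as R
def lidpts(P,tcp,yaw,t):
    P=R.from_euler('ZY',[yaw,-t],degrees=True).apply(np.asarray(P)-[.045,0,.039])
    return P+np.asarray(tcp)+[-.0011,.0013,.0013]
FL=np.r_[ring(.058,.006,180),ring(.058,.014,180)]
E
python3 - <<'E'
from h import *
im=cv2.imread('pics/s3.png');h=cv2.cvtColor(im,cv2.COLOR_BGR2HSV)
m=cv2.inRange(h,(3,90,30),(16,255,255));k=np.zeros_like(m);k[165:212,345:383]=1;m*=k
n,l,st,_=cv2.connectedComponentsWithStats(m);i=1+st[1:,4].argmax();m=(l==i)
print('obs bottom row per col',[(c,int(np.nonzero(m[:,c])[0].max())) for c in range(352,383,3)])
print('obs left col per row',[(r,int(np.nonzero(m[r])[0].min())) for r in range(182,207,3)])
for t in(0,5,10,15,20):
    f=np.zeros((4000,6400),np.uint8)
    p=proj('side',lidpts(FL,[.4809,.0032,.2796],9.5,t));cv2.fillConvexPoly(f,cv2.convexHull(((p+.5)*10).astype(np.int32)),1)
    print(t,[int(np.nonzero(f[:,c*10+5])[0].max())/10-.5 if f[:,c*10+5].any() else None for c in range(352,383,3)],[int(np.nonzero(f[r*10+5])[0].min())/10-.5 if f[r*10+5].any() else None for r in range(182,207,3)])
    print(proj('side',lidpts([[0,0,.049]],[.4809,.0032,.2796],9.5,t)))
E
```

```text
Traceback (most recent call last):
ValueError: zero-size array to reduction operation maximum which has no identity
```

Run:
```python
from h import *
im=cv2.imread('pics/s3.png').astype(int);m=(im[:,:,2]-im[:,:,0]>27);k=np.zeros_like(m);k[165:212,345:383]=1;m&=k
def mx(a):a=np.nonzero(a)[0];return float(a.max()) if len(a) else None
def mn(a):a=np.nonzero(a)[0];return float(a.min()) if len(a) else None
C=range(355,382,3);Rr=range(182,207,3)
print('obs',[mx(m[:,c]) for c in C],[mn(m[r]) for r in Rr])
for t in(0,5,10,15,20):
    f=np.zeros((4000,6400),np.uint8);tc=[.4809,.0032,.2796]
    p=proj('side',lidpts(FL,tc,9.5,t));cv2.fillConvexPoly(f,cv2.convexHull(((p+.5)*10).astype(np.int32)),1)
    g=cv2.resize(f[:4000],(640,400),interpolation=cv2.INTER_AREA) if 0 else f[5::10,5::10]
    print(t,[mx(g[:,c]) for c in C],[mn(g[r]) for r in Rr],proj('side',lidpts([[0,0,.049]],tc,9.5,t)).round(1))
```

```text
obs [201.0, 204.0, 205.0, 206.0, 207.0, 207.0, 206.0, 205.0, 204.0] [363.0, 352.0, 351.0, 350.0, 351.0, 352.0, 354.0, 357.0, 362.0]
0 [199.0, 202.0, 203.0, 204.0, 205.0, 205.0, 205.0, 204.0, 203.0] [356.0, 353.0, 352.0, 352.0, 352.0, 354.0, 356.0, 360.0, None] [[370.1 183.7]]
5 [200.0, 202.0, 204.0, 205.0, 206.0, 206.0, 206.0, 205.0, 204.0] [355.0, 353.0, 352.0, 351.0, 352.0, 353.0, 355.0, 359.0, 366.0] [[370.2 184.6]]
10 [201.0, 203.0, 205.0, 206.0, 207.0, 207.0, 206.0, 206.0, 204.0] [354.0, 352.0, 351.0, 351.0, 351.0, 352.0, 354.0, 357.0, 363.0] [[370.1 185.5]]
15 [202.0, 204.0, 206.0, 207.0, 207.0, 207.0, 207.0, 206.0, 203.0] [353.0, 351.0, 350.0, 350.0, 350.0, 352.0, 353.0, 356.0, 361.0] [[370.  186.3]]
20 [203.0, 205.0, 206.0, 207.0, 208.0, 208.0, 207.0, 205.0, 202.0] [352.0, 350.0, 349.0, 349.0, 350.0, 351.0, 353.0, 355.0, 360.0] [[369.8 187. ]]
```

The lid is tipped about 12° in the grip. Contact height in the dish will confirm this independently: if it is tipped, the far edge touches with the TCP near 0.064, and if flat near 0.046. Moving over the dish.

```bash
python3 nudge.py '[[0.0115,-0.0385,0,0,0.006],[0.0115,-0.0385,0,0,0.006],[0.0115,-0.0385,0,0,0.006],[0.0115,-0.0385,0,0,0.006],[0.0115,-0.0385,0,0,0.006],[0,0,0.04,0,0.006],[0,0,0.045,0,0.006],[0,0,0.045,0,0.006],[0,0,0.045,0,0.006],[0,0,0,0,0.006]]'; python3 nudge.py '[[0,0,0.015,0,0.006],[0,0,0.005,0,0.006],[0,0,0,0,0.006],[0,0,0,0,0.006]]'
```

```text
time_s: 6.3
position: [0.5045, 0.197, 0.1001]
tool_rot: [[0.987, 0.162, -0.012], [0.162, -0.987, -0.002], [-0.012, 0.0, -1.0]]
ft_force: [-0.6, -0.1, 0.1]
grip_width: 0.0108
gripper_force: 72.2
time_s: 6.7
position: [0.5077, 0.1985, 0.0867]
tool_rot: [[0.987, 0.163, 0.002], [0.163, -0.987, 0.0], [0.002, 0.0, -1.0]]
ft_force: [-0.5, 1.3, -1.3]
grip_width: 0.0104
gripper_force: 72.3
```

```bash
for i in 1; do :; done; python3 nudge.py '[[-0.0015,-0.004,0.006,0,0.006],[0,0,0.006,0,0.006],[0,0,0,0,0.006],[0,0,0,0,0.006]]'; python3 nudge.py '[[0,0,0.004,0,0.006],[0,0,0,0,0.006],[0,0,0,0,0.006]]'; python3 nudge.py '[[0,0,0.004,0,0.006],[0,0,0,0,0.006],[0,0,0,0,0.006]]'; python3 nudge.py '[[0,0,0.003,0,0.006],[0,0,0,0,0.006],[0,0,0,0,0.006]]'
```

```text
time_s: 7.1
position: [0.5048, 0.2024, 0.0732]
tool_rot: [[0.986, 0.164, -0.0], [0.164, -0.986, -0.0], [-0.0, 0.0, -1.0]]
ft_force: [-0.4, 0.2, -1.2]
grip_width: 0.0108
gripper_force: 72.3
time_s: 7.4
position: [0.5048, 0.2024, 0.0693]
tool_rot: [[0.987, 0.164, -0.0], [0.164, -0.987, -0.0], [-0.0, -0.0, -1.0]]
ft_force: [-0.0, 0.6, -1.2]
grip_width: 0.0107
gripper_force: 72.3
time_s: 7.7
position: [0.5057, 0.2025, 0.0661]
tool_rot: [[0.987, 0.164, 0.002], [0.164, -0.987, 0.0], [0.003, -0.0, -1.0]]
ft_force: [1.7, 0.3, 5.2]
grip_width: 0.0105
gripper_force: 73.4
time_s: 8.0
position: [0.5068, 0.2026, 0.0638]
tool_rot: [[0.987, 0.163, 0.005], [0.163, -0.987, 0.001], [0.005, -0.0, -1.0]]
ft_force: [3.9, 0.5, 8.7]
grip_width: 0.0107
gripper_force: 74.2
```

The edge touched at TCP z≈0.068, so the tip was about 14° and step 1 is confirmed. Now I'll lay it flat with a light grip along the reverse arc.

```bash
python3 nudge.py '[[0,0,0,0,0.008],[0,0,0,0,0.008],[0.002,0,0.004,0,0.008],[0.002,0,0.004,0,0.008],[0.002,0,0.004,0,0.008],[0.002,0,0.003,0,0.008],[0,0,0,0,0.008]]' 20; python3 nudge.py '[[0.001,0,0.0015,0,0.008],[0,0,0,0,0.008],[0,0,0,0,0.008]]'
```

```text
time_s: 8.7
position: [0.5145, 0.2038, 0.0482]
tool_rot: [[0.987, 0.163, 0.004], [0.163, -0.987, 0.001], [0.004, 0.0, -1.0]]
ft_force: [4.0, 0.6, 7.9]
grip_width: 0.0109
gripper_force: 75.5
time_s: 9.0
position: [0.5152, 0.204, 0.0469]
tool_rot: [[0.987, 0.163, 0.004], [0.163, -0.987, 0.001], [0.004, 0.0, -1.0]]
ft_force: [2.9, -0.1, 6.8]
grip_width: 0.0104
gripper_force: 75.5
```

```bash
python3 nudge.py '[[0,0,0.001,0,0.008],[0,0,0,0,0.014],[0,0,0,0,0.016],[0,0,0,0,0.022],[0,0,0,0,0.03],[0,0,0,0,0.03]]' 20; python3 nudge.py '[[0,0,-0.02,0,0.03],[0,0,-0.04,0,0.03],[0,0,-0.045,0,0.03],[0,0,-0.045,0,0.04],[0,0,-0.04,0,0.05],[0,0.045,0,0,0.05],[0,0.045,0,0,0.05],[0,0.045,0,0,0.05],[0,0,0,0,0.05]]'
python3 - <<'E'
from rig import env
import cv2,numpy as np
f=lambda x:cv2.resize(x,None,fx=5,fy=5,interpolation=cv2.INTER_CUBIC)
a=env.get_image('side')['pixels'][:,:,::-1];b=env.get_image('top')['pixels'][:,:,::-1]
cv2.imwrite('pics/s4.png',a);cv2.imwrite('pics/t4.png',b)
cv2.imwrite('pics/z4.png',np.vstack([np.hstack([f(a[220:290,280:360]),f(b[210:280,245:325])])]))
E
```

```text
time_s: 9.6
position: [0.5136, 0.2039, 0.0447]
tool_rot: [[0.987, 0.164, -0.0], [0.164, -0.987, -0.0], [-0.0, 0.0, -1.0]]
ft_force: [0.5, -0.0, 0.2]
grip_width: 0.0298
gripper_force: 0.0
time_s: 10.5
position: [0.5365, 0.0663, 0.2346]
tool_rot: [[0.987, 0.158, -0.0], [0.158, -0.987, -0.001], [-0.0, 0.001, -1.0]]
ft_force: [0.0, 0.4, -0.1]
grip_width: 0.0502
gripper_force: 0.0
```

View pics/z4.png

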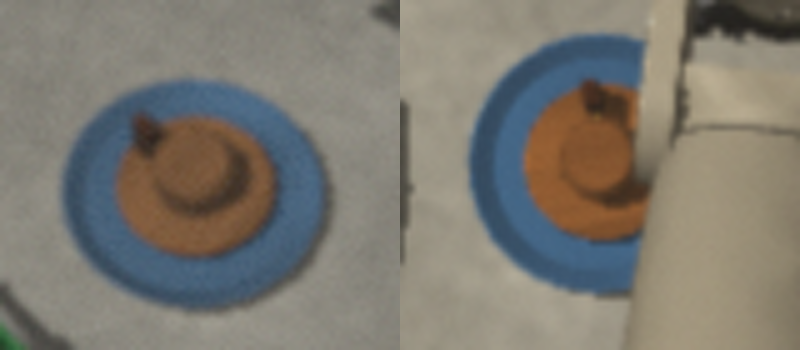

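View pics/t4.png

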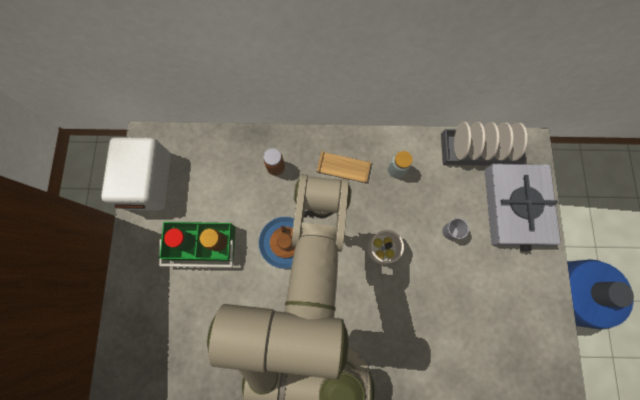

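The lid lies flat in the middle of the dish. The open crock shows at top (387,247), with the dark knob at about (389,243). Now to locate the knob in both views.

Run:
```python
from h import *
f=lambda x:cv2.resize(x,None,fx=8,fy=8,interpolation=cv2.INTER_CUBIC)
a=cv2.imread('pics/s4.png');b=cv2.imread('pics/t4.png')
cv2.imwrite('pics/z5.png',np.hstack([f(a[168:223,365:415]),f(b[222:277,363:413])]))
for n,i in(('side',a),('top',b)):
    g=i.max(2);k=np.full(g.shape,255,np.uint8);k[172:208,378:402] if 0 else None
    box=(172,204,378,403) if n=='side' else (232,258,376,401)
    m=np.zeros_like(g);s=np.s_[box[0]:box[1],box[2]:box[3]];m[s]=g[s]<60
    nn,l,st,c=cv2.connectedComponentsWithStats(m);print(n,[(st[j].tolist(),c[j].round(1).tolist()) for j in range(1,nn) if st[j,4]>5])
    print('pred top',proj(n,ring(.011,.1455)+[.452,-.165,0]).mean(0).round(1),'under',proj(n,[.452,-.165,.1175]).round(1),'rim',proj(n,ring(.057,.11)+[.452,-.165,0]).min(0).round(1),proj(n,ring(.057,.11)+[.452,-.165,0]).max(0).round(1))
```

```text
side []
pred top [392.2 184.9] under [[391.2 189.8]] rim [375.9 180. ] [405.9 202.6]
top [([385, 242, 7, 7, 41], [388.0, 245.1])]
pred top [389.9 244.4] under [[388.3 245.4]] rim [371.3 229.1] [404.5 262.4]
```

View pics/z5.png

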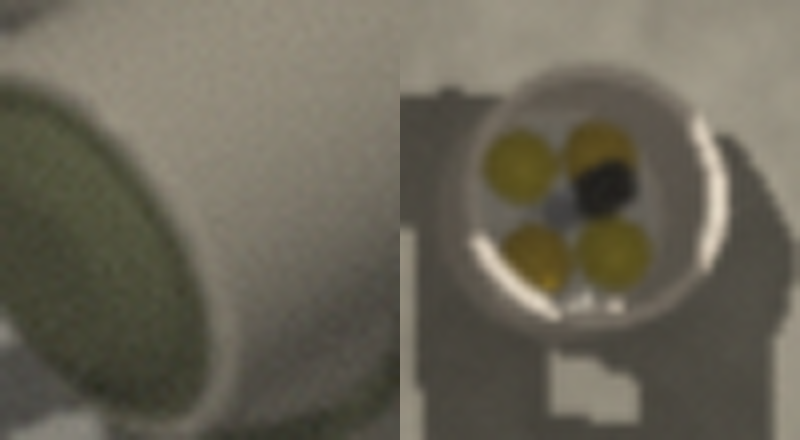

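The side view of the knob is hidden by the arm. The top view puts it within 2–3 mm of the crock axis I triangulated from the lid. Moving above it.

```bash
python3 nudge.py '[[-0.0201,0.0356,0,0,0.06],[-0.0201,0.0356,0,0,0.06],[-0.0201,0.0356,0,0,0.06],[-0.0201,0.0356,0,0,0.06],[-0.0201,0.0356,0,0,0.06],[-0.0201,0.0356,0,0,0.06],[0,0,0.03,0,0.06],[0,0,0,0,0.06]]' 60; python3 nudge.py '[[0,0,0,0,0.06]]'
```

```text
time_s: 11.4
position: [0.4505, -0.1587, 0.2024]
tool_rot: [[0.987, 0.163, -0.005], [0.163, -0.987, 0.004], [-0.004, -0.004, -1.0]]
ft_force: [-0.6, 0.9, -0.2]
grip_width: 0.0597
gripper_force: 0.0
time_s: 11.5
position: [0.4521, -0.1586, 0.2052]
tool_rot: [[0.986, 0.165, -0.001], [0.165, -0.986, 0.001], [-0.001, -0.001, -1.0]]
ft_force: [0.1, 0.2, -0.1]
grip_width: 0.0601
gripper_force: 0.0
```

```bash
python3 nudge.py '[[-0.0015,0.005,0.02,0,0.06],[0,0,0.03,0,0.05],[0,0,0.02,0,0.045],[0,0,0.006,0,0.04],[0,0,0,0,0.035]]' 60; python3 nudge.py '[[0,0,0,0,0.03],[0,0,0,0,0.02],[0,0,0,0,0.018],[0,0,0,0,0.018],[0,0,0,0,0.018]]'
```

```text
time_s: 12.0
position: [0.4517, -0.1643, 0.1294]
tool_rot: [[0.986, 0.165, 0.0], [0.165, -0.986, -0.0], [0.0, 0.0, -1.0]]
ft_force: [0.7, 0.2, -0.4]
grip_width: 0.0351
gripper_force: 0.0
time_s: 12.5
position: [0.4514, -0.1625, 0.1306]
tool_rot: [[0.987, 0.164, 0.002], [0.164, -0.987, 0.004], [0.002, -0.003, -1.0]]
ft_force: [0.6, 14.9, 11.7]
grip_width: 0.02
gripper_force: 58.2
```

Gripped at 20 mm opening. I'll ease off the side force and pull up.

```bash
python3 nudge.py '[[0,-0.002,0,0,0.018],[0,0,-0.003,0,0.016],[0,0,0,0,0.016]]' 80; python3 nudge.py '[[0,0,-0.01,0,0.016],[0,0,-0.012,0,0.016],[0,0,-0.012,0,0.016],[0,0,-0.012,0,0.016],[0,0,-0.01,0,0.016],[0,0,0,0,0.016],[0,0,0,0,0.016]]'
```

```text
time_s: 12.8
position: [0.4513, -0.1623, 0.1325]
tool_rot: [[0.987, 0.164, 0.002], [0.164, -0.987, 0.001], [0.002, -0.001, -1.0]]
ft_force: [5.2, 4.4, -6.1]
grip_width: 0.0194
gripper_force: 78.4
time_s: 13.5
position: [0.4513, -0.1623, 0.1879]
tool_rot: [[0.987, 0.164, 0.001], [0.164, -0.987, 0.002], [0.002, -0.001, -1.0]]
ft_force: [6.7, 4.1, -10.7]
grip_width: 0.0193
gripper_force: 78.5
```

```bash
python3 nudge.py '[[0,0,-0.004,0,0.016],[0,0,0,0,0.016],[0,0,0,0,0.016],[0,0,0,0,0.016],[0,0,0,0,0.016],[0,0,0,0,0.016],[0,0,0,0,0.016],[0,0,0,0,0.016]]'
python3 - <<'E'
from rig import env
import cv2,numpy as np
f=lambda x:cv2.resize(x,None,fx=4,fy=4,interpolation=cv2.INTER_CUBIC)
a=env.get_image('side')['pixels'][:,:,::-1];b=env.get_image('top')['pixels'][:,:,::-1]
for n,i in(('side',a),('top',b)):
    h=cv2.cvtColor(np.ascontiguousarray(i),cv2.COLOR_BGR2HSV);m=(cv2.inRange(h,(0,130,60),(6,255,255))|cv2.inRange(h,(172,130,60),(180,255,255)))
    p=np.argwhere(m[150:280,340:430]);print(n,len(p),p.mean(0)+[150,340] if len(p) else '')
cv2.imwrite('pics/z6.png',np.hstack([f(a[160:290,280:420][:,:100]),f(b[190:320,330:430])]))
E
```

```text
time_s: 14.3
position: [0.4513, -0.1623, 0.1916]
tool_rot: [[0.987, 0.164, 0.001], [0.164, -0.987, 0.002], [0.001, -0.002, -1.0]]
ft_force: [7.1, 4.8, -10.0]
grip_width: 0.0195
gripper_force: 78.6
side 0 
top 0
```

View pics/z6.png

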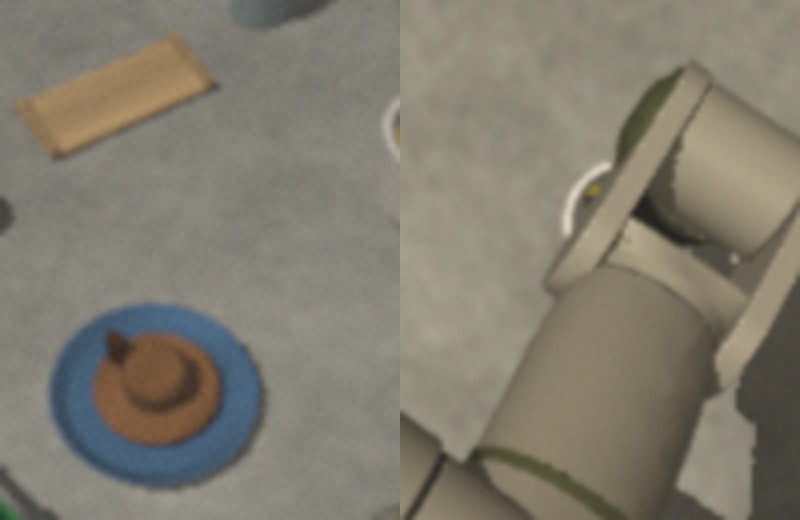

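```bash
for k in 1 2 3; do python3 nudge.py '[[0,0,0,0,0.016],[0,0,0,0,0.016]]' | grep -E 'pos|ft|width'; done
```

```text
position: [0.4513, -0.1623, 0.1915]
ft_force: [6.2, 4.1, -11.2]
grip_width: 0.02
position: [0.4513, -0.1623, 0.1916]
ft_force: [6.3, 4.3, -10.8]
grip_width: 0.0196
position: [0.4513, -0.1623, 0.1916]
ft_force: [6.9, 3.3, -11.2]
grip_width: 0.0196
```

The pull is steady at about 11 N, which matches the spring force at the mark. Handing in.

```bash
python3 -c "
from rig import env
print(env.close_job())"
```

```text
the job is handed in; nothing more can be done
None
```

I handed the job in with the lid tipped (about 14°), set flat in the middle of the dish, and the knob still gripped with the rod about 61 mm out; that height comes from tool travel and the steady 11 N pull, because the arm hid the red mark from both cameras, and no verdict was returned.

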